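# Find the hidden index notch with a spring-tipped pin

## Task

Take the orange-handled index pin out of its blue stand, put it upright into the red-edged entry window of the index rail, and slide it along inside the brush-covered slot, its spring tip pressed lightly on the channel floor, until the tip drops into the hidden notch. Stop there and leave the pin upright in the notch with its flange down flat on the channel floor, and let go. Work gently so that pin and rail are never forced, and do not disturb the beaker, the funnel and the vial.

Things in the scene. Friction and masses are not known exactly. Their poses are not given: they have to be found in the camera images.
- pin: Loose index pin, about 0.1 kg, upright in the stand. Origin: centre of the underside of its steel flange (17 mm wide, 4 mm thick; shaft 10 mm thick above it), z up. Below the flange a brass tip, 8 mm thick, sticks out 12 mm; it is sprung and can be pushed up 10 mm (2 N to begin, 4.5 N at the end, then rigid). At the start the flange rests on the stand, the tip hangs in its hole.
- pin_grip (a point): Centre of the pin's orange square grip, on the pin's axis 57 mm above its origin. The grip is 20 x 20 mm, its sides along the pin's x and y, and reaches from 36 to 78 mm above the origin.
- stand: Fixed blue block, 60 x 60 x 30 mm high, with a 13 mm hole, 18 mm deep, in the middle of its top. Origin: centre of its underside.
- rail: Fixed aluminium rail, 380 mm long along its y, 52 mm wide, 45 mm high; higher grey end blocks (58 mm wide, 50 mm high) beyond y = +127 and y = -105 mm. Origin: centre of its underside, z up. The top is a lip (z 40 to 45 mm) over a channel 22 mm wide with a flat floor at z = 22 mm; the flange runs under the lip and gets in or out only at the window.
- rail_slot_end (a point): Far end of the slot, at the height of the rail's top: x = 0, y = -75 mm of the rail. The slot is 14 mm wide and runs straight from here to the entry window (window edge at y = +73 mm); black brush bristles hide it and give no resistance.
- rail_middle (a point): Point on the channel floor at x = 0, y = -10 mm of the rail. The one unseen notch lies within 40 mm of it along y: right across the floor, 10.5 mm long in y, 14 mm deep. With its tip in the notch and let go, the pin sinks by its own weight until the flange lies on the floor (pin origin 22 mm above the rail's underside; 34 mm with the tip standing on the floor). The floor is rigid.
- rail_entry (a point): Centre of the entry window at the height of the rail's top: the red-edged opening, 22 mm (x) by 24 mm (y), at x = 0, y = +85 mm of the rail.
- beaker_0: Glass beaker, 71 x 76 x 86 mm, standing behind the rail; origin at the centre of its underside. Leave alone.
- funnel: White funnel standing mouth down, 71 mm across, 75 mm high; origin at the centre of its underside. Leave alone.
- vial_0: Small capped glass vial, 24 mm across, 54 mm high; origin at the centre of its underside. Leave alone.
There are look-alikes about, which are no part of the job. There is more than one size of the pin; the one meant has the size given above.

How it is judged:
On the way, in this order (a step that is already met when the one before it is completed fails the run):
1. the pin stands upright in the entry window, its flange below the rail's lip (horizontal distance between pin and rail_entry below 0.008 m and z of pin in the frame of rail below 0.037 m and angle between pin's own z axis and vertical below 0.2 rad), for 0.05 s.
2. the pin has gone down in the notch (z of pin in the frame of rail below 0.0235 m and y of pin in the frame of rail between -0.06 and 0.04 m), for 0.1 s.
At the end, for the whole second after the job is handed in: The pin stands at rest and upright (within 0.12 rad) in the rail's slot with its tip in the notch and its flange on the channel floor (pin origin less than 23.8 mm above the rail's underside), released (z of pin in the frame of rail between 0.018 and 0.0238 m and y of pin in the frame of rail between -0.06 and 0.04 m and x of pin in the frame of rail between -0.006 and 0.006 m and angle between pin's own z axis and vertical below 0.12 rad and linear speed of pin below 0.02 m/s); the robot touches nothing.
It fails at once if the pin is forced against the rail with more than 30 N (contact force between pin and rail above 30 N).
It fails at once if the gripper or arm presses on the rail with more than 20 N (contact force between any of the fingers, the arm and rail above 20 N).
It fails at once if the beaker is moved by more than 15 mm (distance of beaker_0 from where it was at the start of the episode above 0.015 m).
It fails at once if the funnel is moved by more than 15 mm (distance of funnel from where it was at the start of the episode above 0.015 m).
It fails at once if the vial is moved by more than 15 mm (distance of vial_0 from where it was at the start of the episode above 0.015 m).
It also fails if it takes over 48 s, if anything falls off the work surface, if the arm or the gripper's body presses on something with over 40 N, if the wrist force passes 120 N, or if a joint passes its speed limit or range.

## Robot

A 7-joint arm with a two-finger parallel gripper is mounted at the origin on a cart in front of the work surface, level with it; the furniture and walls round the work are solid. World frame = base frame: x ahead of the robot, y to its left, z up, the work surface at z = 0. Lengths are in m, angles in rad, forces in N, time in s.
With the tool pointing down it reaches from about 0.425 to 0.875 m from the base axis. Payload 9.9 kg.
Tool frame: the origin (TCP) lies between the finger pads; the fingertips stand 11 mm ahead of it and the grasp point (between the pads) lies 8 mm behind it; y points along the fingers, z is the direction in which the jaws open and shut, and the axes are right-handed (so a half turn about y gives the same grasp; the last joint's range is limited). The gripper opens to 85 mm and grips with 20 to 120 N. Pads are 22 mm wide; open, the fingers measure 114 mm over their backs; the gripper's body (76 mm by 85 mm) begins 54 mm behind the grasp point. The pads swing forward as they close: fully open they stand 13 mm farther back than shut.
Start: joints at [-1.237, 0.576, 0.025, 1.437, -0.015, 1.129, -0.057], TCP at [0.274, 0.617, 0.242] pointing down, gripper open.
Joint ranges: [-2.76, 2.76], [-0.34, 2.15], [-1.52, 1.57], [0.19, 2.46], [-1.09, 4.23], [0.17, 1.99], [-2.82, 2.82]. Speed limits (rad/s): [2.22, 2.22, 3.01, 3.01, 3.14, 3.14, 3.14].

## Interface

Orientations are given as a unit quaternion [w, x, y, z].
In Python, from plant import bot, imaging, order gives the robot as it stands. The module is installed in compiled form; this text tells all that it offers.
- The arm moves only by the tool step_arm, never from a script. Its argument "plan" is text: rows parted by semicolons, each of 5 numbers parted by spaces: the shift along the tool's x, y, z in mm, then the turn about the tool's y in rad, then the opening in per cent of the stroke, from 0 (shut) to 100 (fully open). A call has 1 to 12 rows; each row is the pose to reach, as a shift and turn from the pose measured when the call began, along the tool's axes at that moment; what a row does not reach only later rows make up. A row lasts 1/12 s, in which the tool goes at most 41.7 mm and 7.16 degrees, less where a joint would pass 70% of its speed; a pose out of reach is approached as far as the arm can. A call with a gripper value outside its range is refused whole. The fingers move at their own pace and stop on an object; the grip force is fixed at half the most. Time passes only in rows, so rows that repeat a pose let the fingers close. It gives the time, the measured TCP pose, the force and the opening at its end, in the units of the state.
- bot.read_state(): the state, without advancing time (a new reading comes with each control period).
- imaging.grab_frame(name): name is "scene" or "top" or "wrist"; returns the picture (384x512x3 uint8, blue, green, red); there is no depth.
- imaging.camera_params(name): a dict with "fx", "fy", "cx", "cy" (pixels), "xyz" and "rotation" of the camera in the world; the wrist camera has in their place "T_tool_cam" (4x4, takes a point from camera to tool coordinates, whose origin is the TCP and whose axes are the tool frame's). Camera axes: x right, y up, looking along -z (the intrinsics and any distortion apply to the point x, -y, -z); pixel columns grow to the right and rows downward; lengths in m; the calibration is good to about 2 mm. A picture is of the moment at which its call begins: read the wrist's pose just before it. camera_params takes no time and is no camera call.
- order.hand_in(): hands the job in, once; it reports no verdict.
The state is a dict: "clock": time; "joint_pos": joint angles; "dq": joint speeds; "joint_efforts": joint torques, N m; "position": TCP position; "ee_rot": TCP orientation; "contact_force": force on the tool from outside, world axes, zero at the start; "moment": the same for the moment, N m; "finger_gap": finger opening in m.
Only numpy, scipy, OpenCV 4.12 (cv2) and the standard library are available. Lean on these libraries where they do the work, as an engineer would, in place of code of your own. Each camera call takes 0.05 s, during which the arm holds its last target. There are 200 camera calls.

## Working session

There is one attempt and no reset: what is moved stays moved. The work goes in short steps, Python scripts to look and compute and a tool call to move; the robot and the scene stay as the last step left them, time stands still between calls to the robot, and variables do not carry over. Pictures are saved under pics/ and viewed, about 8 in all and at most 12, crops included, and the job is handed in when it is done.

Besides the shell and the picture viewer there is one more tool, called as name(argument=value, ...) on one line, values as JSON. step_arm: Moves the arm, as the interface text tells. Its arguments: {"type":"object","properties":{"plan":{"type":"string"}},"required":["plan"]}

```bash
mkdir -p pics; cat > h.py <<'E'
import numpy as np, cv2
from plant import bot, imaging, order
from scipy.spatial.transform import Rotation as R
def q2R(q): return R.from_quat([q[1],q[2],q[3],q[0]]).as_matrix()
def cam(name, st=None):
    p=imaging.camera_params(name)
    if name=="wrist":
        T=np.array(p["T_tool_cam"]); Rt=q2R(st["ee_rot"]); 
        return p, Rt@T[:3,:3], Rt@T[:3,3]+np.array(st["position"])
    r=np.array(p["rotation"]); r=r if r.shape==(3,3) else q2R(r)
    return p, r, np.array(p["xyz"])
def ray(c,u,v,z):
    p,r,o=c; d=r@np.array([(u-p["cx"])/p["fx"],-(v-p["cy"])/p["fy"],-1.])
    return o+d*(z-o[2])/d[2]
def proj(c,X):
    p,r,o=c; q=r.T@(np.array(X)-o); return p["cx"]+p["fx"]*q[0]/-q[2], p["cy"]-p["fy"]*q[1]/-q[2]
E
python3 - <<'E'
from h import *
s=bot.read_state(); print(s); print(q2R(s["ee_rot"]).round(3))
for n in("scene","top","wrist"): print(n,imaging.camera_params(n))
cv2.imwrite("pics/top.png",cv2.resize(imaging.grab_frame("top"),(800,600)));cv2.imwrite("pics/topraw.png",imaging.grab_frame("top"))
cv2.imwrite("pics/scene.png",cv2.resize(imaging.grab_frame("scene"),(800,600)))
E
```

```text
{'clock': 0.0, 'joint_pos': array([-1.23681784,  0.57652098,  0.0248779 ,  1.43790846, -0.01501471,
        1.1290034 , -0.05650082]), 'dq': array([-0.00041757, -0.00121142,  0.00045817,  0.00095533,  0.00104862,
       -0.00122496, -0.00048601]), 'joint_efforts': array([ 5.73217458e-04, -7.65760875e+01,  2.25100145e+00, -2.85962284e+01,
        1.54309720e-02,  1.28161997e-02,  7.15512761e-05]), 'position': array([0.27369905, 0.61654271, 0.24145073]), 'ee_rot': array([-0.69115699,  0.69231352, -0.14672515,  0.14654601]), 'contact_force': array([-0.30903267,  0.61740474,  0.4415878 ]), 'moment': array([-0.02254211, -0.01694734, -0.02431656]), 'finger_gap': 0.08543621132505731}
[[ 0.914 -0.001  0.406]
 [-0.406 -0.002  0.914]
 [ 0.    -1.    -0.002]]
scene {'fx': 363.369934082849, 'fy': 363.369934082849, 'cx': 263.85238330011015, 'cy': 191.9908993728959, 'xyz': array([0.0214129 , 0.41664587, 0.64013111]), 'rotation': array([-0.41298707, -0.20203631,  0.38099728,  0.80216213])}
top {'fx': 397.0386808360389, 'fy': 397.0386808360389, 'cx': 254.79589170472414, 'cy': 195.6382701338602, 'xyz': array([0.39479033, 0.03708752, 1.16920428]), 'rotation': array([ 0.71184624,  0.05227969, -0.06283547, -0.69756252])}
wrist {'fx': 336.55318795159, 'fy': 336.55318795159, 'cx': 249.40439446835595, 'cy': 191.91349904802746, 'T_tool_cam': array([[ 8.96974097e-05, -9.63335837e-01, -2.68298448e-01,
        -6.73631252e-02],
       [ 8.98652460e-05,  2.68298456e-01, -9.63335835e-01,
        -1.32024081e-01],
       [ 9.99999992e-01,  6.22980230e-05,  1.10636088e-04,
        -6.48466149e-04],
       [ 0.00000000e+00,  0.00000000e+00,  0.00000000e+00,
         1.00000000e+00]])}
```

View pics/top.png

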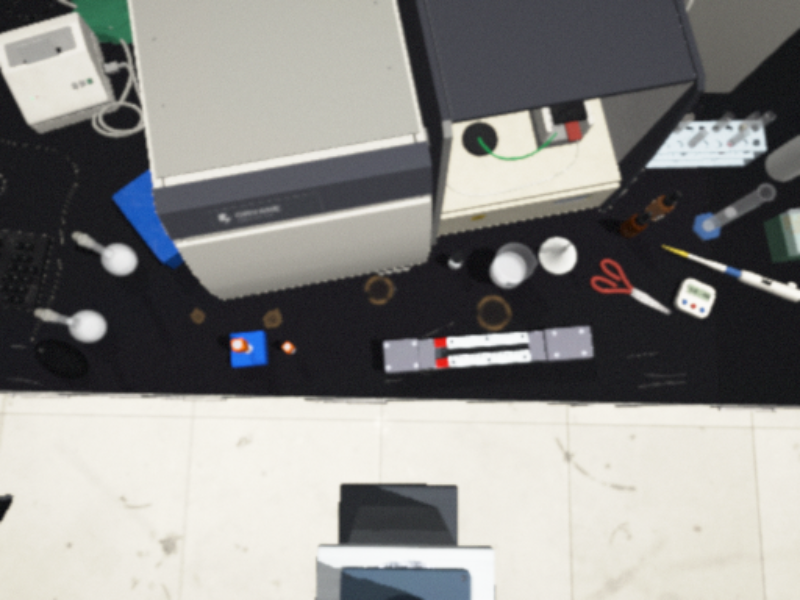

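View pics/scene.png

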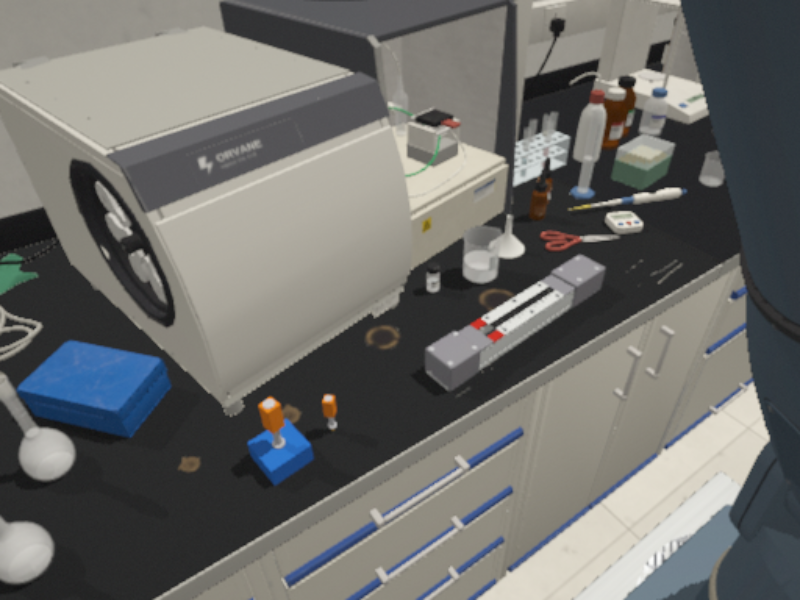

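The top view shows the blue stand with the tall orange pin at about (245,347) and a smaller decoy at (288,348). The rail runs from 385 to 593 with its red window at (441,352). The beaker and funnel are behind the rail, and the furnace is behind the stand. The scene view agrees. I have viewed 2 pictures.

```bash
cat >> h.py <<'E'
def blobs(img,kind,amin=15):
    h=cv2.cvtColor(img,cv2.COLOR_BGR2HSV); 
    lim={"blue":((105,150,60),(125,255,255)),"orange":((5,150,110),(16,255,255)),"red":((0,170,90),(4,255,255)),"red2":((174,170,90),(180,255,255))}
    m=cv2.inRange(h,*lim[kind])
    if kind=="red": m|=cv2.inRange(h,*lim["red2"])
    n,l,s,c=cv2.connectedComponentsWithStats(m)
    out=[(s[i,4],c[i],cv2.minAreaRect(np.argwhere(l==i)[:,::-1].astype(np.float32)),l==i) for i in range(1,n) if s[i,4]>=amin]
    return sorted(out,key=lambda t:-t[0])
E
python3 - <<'E'
from h import *
print(bot.read_state()["clock"])
top=cv2.imread("pics/topraw.png"); c=cam("top")
sc=imaging.grab_frame("scene"); cs=cam("scene"); cv2.imwrite("pics/sc_raw.png",sc)
for n,im,cc in(("top",top,c),("scene",sc,cs)):
  for k,z in(("blue",.03),("orange",.087),("red",.045)):
    for b in blobs(im,k)[:4]: print(n,k,b[0],b[1].round(1),[np.round(t,1) for t in b[2]],ray(cc,*b[1],z).round(3), [ray(cc,*p,z)[:2].round(3).tolist() for p in cv2.boxPoints(b[2])] if k=="blue" else "")
# rail corners from top: bright pixels region near
for u,v in((385,341),(386,372),(592,327),(593,358)): print(ray(c,u*.64,v*.64,.05).round(3))
for k,p in dict(base=(0,0,0),tcp=(.274,.617,.24)).items(): print(k,proj(c,p),proj(cs,p))
E
```

```text
0.15
top blue 1106 [ 93.2 139.5] [array([ 99.9, 141.6]), array([62. , 29.5]), np.float64(54.5)] [0.74  0.503 0.03 ] [[0.783, 0.575], [0.839, 0.509], [0.686, 0.391], [0.633, 0.457]]
top blue 442 [160.3 223.7] [array([159., 223.]), array([24., 24.]), np.float64(90.0)] [0.495 0.291 0.03 ] [[0.531, 0.331], [0.532, 0.262], [0.463, 0.259], [0.462, 0.327]]
top orange 26 [155.1 221.5] [array([154.9, 221.5]), array([5.1, 7.6]), np.float64(23.2)] [0.496 0.293 0.087] 
top orange 17 [185.4 222.1] [array([185.5, 221.5]), array([5., 7.]), np.float64(0.0)] [0.496 0.21  0.087] 
top red 39 [281.2 218.5] [array([281. , 218.5]), array([5., 6.]), np.float64(90.0)] [ 0.516 -0.054  0.045] 
top red 34 [282.6 231.6] [array([282.5, 231.5]), array([5., 5.]), np.float64(90.0)] [ 0.478 -0.059  0.045] 
scene blue 4044 [ 61.2 248. ] [array([ 59.8, 246.8]), array([94.5, 53.9]), np.float64(13.0)] [0.746 0.472 0.03 ] [[0.77, 0.577], [0.947, 0.53], [0.733, 0.362], [0.595, 0.43]]
scene blue 959 [179.5 289.9] [array([179.4, 287.9]), array([33. , 36.3]), np.float64(56.3)] [0.486 0.303 0.03 ] [[0.527, 0.338], [0.539, 0.264], [0.454, 0.265], [0.447, 0.334]]
scene orange 205 [173.7 266.6] [array([173.5, 265.9]), array([20.3, 14.1]), np.float64(77.5)] [0.499 0.3   0.087] 
scene orange 94 [210.8 260.4] [array([210.6, 259.8]), array([12.9,  8.6]), np.float64(81.9)] [0.47  0.234 0.087] 
scene red 36 [316.6 214.4] [array([316.7, 214.4]), array([4.9, 8. ]), np.float64(63.4)] [ 0.482 -0.058  0.045] 
scene red 35 [305.6 206.6] [array([305.4, 206.9]), array([5.3, 7.5]), np.float64(56.3)] [ 0.519 -0.055  0.045] 
[0.514 0.045 0.05 ]
[0.458 0.042 0.05 ]
[ 0.547 -0.333  0.05 ]
[ 0.491 -0.333  0.05 ]
base (np.float64(258.54442891984473), np.float64(406.8381338204359)) (np.float64(491.063321266828), np.float64(417.1923761607393))
tcp (np.float64(-11.846320459879536), np.float64(310.533770568434)) (np.float64(-79.29829797903153), np.float64(480.2404327266352))
```

step_arm(plan="35 0 -20 -0.1 100; 70 0 -41 -0.2 100; 105 0 -62 -0.3 100; 140 0 -83 -0.4 100; 175 0 -104 -0.42 100; 210 0 -125 -0.42 100; 245 0 -146 -0.42 100; 280 0 -167 -0.42 100; 310 0 -187 -0.42 100; 334 0 -203 -0.42 100; 334 0 -203 -0.42 100; 334 0 -203 -0.42 100")

```text
clock: 1.2
position: [0.4978, 0.2936, 0.2419]
ee_rot: [-0.707, 0.708, -0.001, 0.001]
contact_force: [-0.0, 1.0, 0.2]
finger_gap: 0.0854
```

```bash
python3 - <<'E'
from h import *
s=bot.read_state(); print(s["clock"],s["position"],s["joint_pos"]); print(q2R(s["ee_rot"]).round(3))
im=imaging.grab_frame("wrist"); c=cam("wrist",s); cv2.imwrite("pics/w1.png",im)
for k,z in(("blue",.03),("orange",.108)):
  for b in blobs(im,k,60)[:4]: print(k,b[0],b[1].round(1),[np.round(t,1) for t in b[2]],ray(c,*b[1],z).round(4),[ray(c,*p,z)[:2].round(3).tolist() for p in cv2.boxPoints(b[2])])
E
```

```text
1.2 [0.49775081 0.29364694 0.2419469 ] [-0.5822526   0.4304759  -0.04834886  1.70038199  0.02505382  1.012384
  0.92940963]
[[ 1.    -0.     0.002]
 [-0.002 -0.001  1.   ]
 [-0.    -1.    -0.001]]
blue 2774 [253.5 160.7] [array([253.7, 165.2]), array([61. , 60.5]), np.float64(83.3)] [0.4923 0.2968 0.03  ] [[0.469, 0.263], [0.462, 0.324], [0.526, 0.333], [0.534, 0.269]]
blue 1825 [341.5 331.9] [array([343., 334.]), array([42.3, 56.1]), np.float64(55.5)] [0.7002 0.4025 0.03  ] [[0.701, 0.362], [0.658, 0.414], [0.705, 0.447], [0.752, 0.394]]
blue 170 [446.5 380. ] [array([448.5, 379. ]), array([27.,  8.]), np.float64(0.0)] [0.7713 0.5394 0.03  ] [[0.776, 0.526], [0.764, 0.524], [0.764, 0.557], [0.776, 0.56]]
orange 436 [254.4 178.7] [array([254.2, 181.5]), array([32.9, 23.8]), np.float64(79.4)] [0.493  0.2967 0.108 ] [[0.484, 0.285], [0.48, 0.303], [0.507, 0.309], [0.511, 0.289]]
orange 153 [173.4 174.8] [array([173.9, 173.7]), array([16.3, 21.6]), np.float64(41.6)] [0.4896 0.2311 0.108 ] [[0.491, 0.221], [0.478, 0.233], [0.487, 0.242], [0.5, 0.23]]
```

View pics/w1.png

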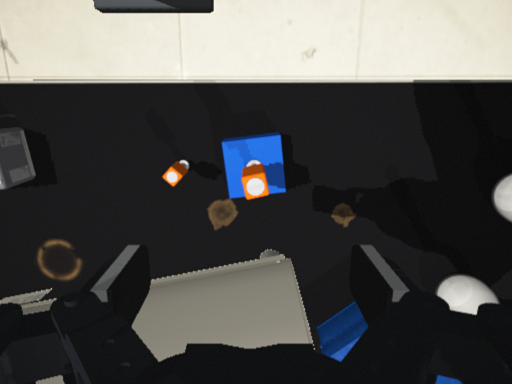

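The wrist view shows the pin's white top disc at (255,187) in the stand, which spans 222–286 by 135–198. The small decoy is at (175,175). I have viewed 3 pictures. Next I descend partway and refine.

step_arm(plan="1 20 2 -0.11 100; 2 50 3 -0.11 100; 2 75 3 -0.11 100; 2 75 3 -0.11 100; 2 75 3 -0.11 100")

```text
clock: 1.67
position: [0.4972, 0.2995, 0.1663]
ee_rot: [-0.705, 0.706, 0.039, -0.041]
contact_force: [0.2, 0.3, 1.1]
finger_gap: 0.0855
```

```bash
python3 - <<'E'
from h import *
s=bot.read_state(); print(s["clock"],s["position"]); print(q2R(s["ee_rot"]).round(3))
im=imaging.grab_frame("wrist"); c=cam("wrist",s)
for k,z in(("blue",.03),("orange",.108)):
  for b in blobs(im,k,100)[:2]: print(k,b[0],b[1].round(1),[np.round(t,1) for t in b[2]],ray(c,*b[1],z).round(4),[ray(c,*p,z)[:2].round(3).tolist() for p in cv2.boxPoints(b[2])])
h=cv2.cvtColor(im,cv2.COLOR_BGR2HSV); b=blobs(im,"orange",100)[0]
u0,v0,w,hh=cv2.boundingRect(b[3].astype(np.uint8)); 
m=cv2.inRange(h,(0,0,140),(180,90,255)); m2=np.zeros_like(m); m2[v0:v0+hh,u0:u0+w]=m[v0:v0+hh,u0:u0+w]
n,l,st,ce=cv2.connectedComponentsWithStats(m2)
for i in range(1,n):
  if st[i,4]>20: print("disc",st[i],ce[i].round(1),ray(c,*ce[i],.108).round(4))
cv2.imwrite("pics/w2.png",cv2.resize(im[max(0,v0-60):v0+hh+60,max(0,u0-80):u0+w+80],None,fx=3,fy=3))
E
```

```text
1.6667 [0.49719826 0.29954923 0.16628072]
[[ 0.994 -0.003 -0.113]
 [ 0.113 -0.002  0.994]
 [-0.004 -1.    -0.001]]
blue 4365 [247.3 177.8] [array([247.4, 183.9]), array([76.8, 76.2]), np.float64(89.1)] [0.492  0.2962 0.03  ] [[0.47, 0.263], [0.462, 0.323], [0.526, 0.333], [0.535, 0.269]]
orange 917 [245.5 206.5] [array([245.3, 210.9]), array([47.3, 32.6]), np.float64(83.3)] [0.4916 0.2956 0.108 ] [[0.482, 0.283], [0.478, 0.302], [0.507, 0.309], [0.512, 0.289]]
orange 234 [141.  187.9] [array([143.5, 184.5]), array([21.2, 31.1]), np.float64(45.0)] [0.4872 0.2335 0.108 ] [[0.488, 0.224], [0.474, 0.237], [0.482, 0.246], [0.497, 0.233]]
disc [234 208  25  24 433] [246.3 219.3] [0.4996 0.297  0.108 ]
```

View pics/w2.png

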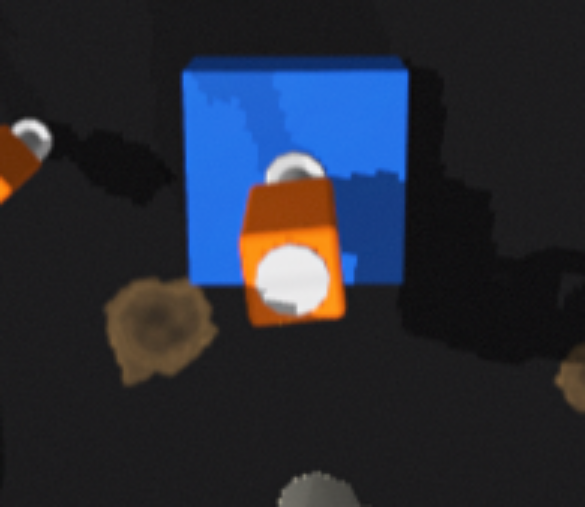

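The crop shows the pin's top disc, centred on (0.4996, 0.297), with its grip turned about 7° more than the jaws. I have viewed 4 pictures.

step_arm(plan="2 0 -3 -0.12 100; 2 25 -3 -0.12 100; 2 55 -3 -0.12 100; 2 75 -3 -0.12 100; 2 85 -3 -0.12 100; 2 85 -3 -0.12 100; 2 85 -3 -0.12 60; 2 85 -3 -0.12 30; 2 85 -3 -0.12 10; 2 85 -3 -0.12 5; 2 85 -3 -0.12 5; 2 85 -3 -0.12 5")

```text
clock: 2.72
position: [0.5008, 0.2972, 0.0833]
ee_rot: [0.702, -0.702, -0.082, 0.082]
contact_force: [-1.6, 0.0, 4.9]
finger_gap: 0.0197
```

step_arm(plan="0 0 0 0 5; 0 0 0 0 5; 0 -5 0 0 5; 0 -10 0 0 5; 0 -15 0 0 5; 0 -20 0 0 5")

```text
clock: 3.22
position: [0.5009, 0.2972, 0.104]
ee_rot: [0.702, -0.702, -0.082, 0.082]
contact_force: [-0.5, 0.7, -1.3]
finger_gap: 0.0193
```

step_arm(plan="0 -30 0 0 5; 0 -66 0 0 5; -10 -66 -40 0.05 5; -20 -66 -80 0.1 5; -30 -66 -120 0.145 5; -40 -66 -160 0.145 5; -50 -66 -200 0.145 5; -60 -66 -240 0.145 5; -67 -66 -270 0.145 5; -73 -66 -292 0.145 5; -76 -66 -303 0.145 5; -76 -66 -303 0.145 5")

```text
clock: 4.22
position: [0.4966, -0.018, 0.1703]
ee_rot: [-0.706, 0.707, 0.03, -0.029]
contact_force: [-0.1, 0.0, -1.0]
finger_gap: 0.0192
```

step_arm(plan="0 0 0 0 5; 0 0 0 0 5")

```text
clock: 4.38
position: [0.4969, -0.0166, 0.1705]
ee_rot: [0.706, -0.706, -0.03, 0.03]
contact_force: [0.6, -0.3, -0.6]
finger_gap: 0.019
```

```bash
python3 - <<'E'
from h import *
s=bot.read_state(); print(s["clock"],s["position"],s["contact_force"],s["finger_gap"]); print(q2R(s["ee_rot"]).round(4))
im=imaging.grab_frame("wrist"); c=cam("wrist",s)
for b in blobs(im,"red",30)[:4]: print(b[0],b[1].round(1),[np.round(t,1) for t in b[2]],ray(c,*b[1],.045).round(4),[ray(c,*p,.045)[:2].round(4).tolist() for p in cv2.boxPoints(b[2])])
cv2.imwrite("pics/w3.png",im)
E
```

```text
4.3833 [ 0.49687268 -0.01658532  0.17045559] [ 0.62458587 -0.32996978 -0.59986087] 0.01899379678831104
[[ 9.964e-01  9.000e-04 -8.460e-02]
 [ 8.460e-02  1.000e-04  9.964e-01]
 [ 9.000e-04 -1.000e+00 -0.000e+00]]
574 [196.7 160.9] [array([197. , 160.5]), array([19., 30.]), np.float64(90.0)] [ 0.4796 -0.0599  0.045 ] [[0.4729, -0.0714], [0.4709, -0.0485], [0.4858, -0.0477], [0.4878, -0.071]]
542 [199.2 206.1] [array([199., 206.]), array([18., 28.]), np.float64(90.0)] [ 0.5162 -0.0563  0.045 ] [[0.5095, -0.0679], [0.5076, -0.0457], [0.5228, -0.0448], [0.5247, -0.0674]]
```

View pics/w3.png

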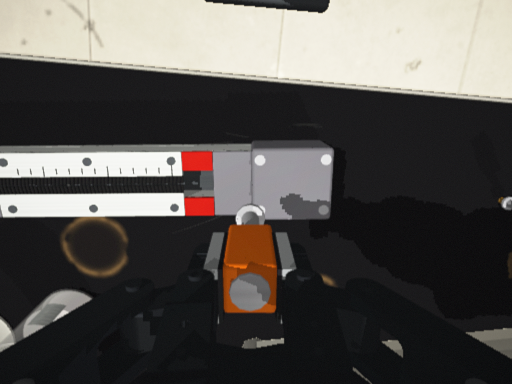

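The wrist view shows the pin held straight in the jaws, with its flange at about (251,218) near the centreline. The window lies between red patches at (197,161) and (199,206), and the rail is aligned with the tool. I have viewed 5 pictures.

step_arm(plan="0 0 -20 0 5; -2 0 -36 0 5; -2 10 -42 0 5; -2 30 -42 0 5; -2 45 -42 0 5; -2 50 -42 0 5; -2 50 -42 0 5; -2 50 -42 0 5")

```text
clock: 5.1
position: [0.4986, -0.0574, 0.1203]
ee_rot: [0.707, -0.706, -0.031, 0.031]
contact_force: [0.7, -0.5, -1.2]
finger_gap: 0.0192
```

```bash
python3 - <<'E'
from h import *
s=bot.read_state(); print(s["clock"],s["position"],s["contact_force"],s["finger_gap"]); Rt=q2R(s["ee_rot"])
d=Rt.T@(np.array([.498,-.0581,0])-s["position"]); print("tool delta to window mm",(d*1e3).round(1), np.degrees(np.arctan2(Rt[1,0],Rt[0,0])))
im=imaging.grab_frame("wrist"); c=cam("wrist",s)
for b in blobs(im,"red",30)[:4]: print(b[0],b[1].round(1),[np.round(t,1) for t in b[2]],ray(c,*b[1],.045).round(4))
cv2.imwrite("pics/w4.png",cv2.resize(im[100:300,130:370],None,fx=3,fy=3))
E
```

```text
5.1 [ 0.49858076 -0.05737372  0.12027718] [ 0.69802264 -0.52126693 -1.16219446] 0.019229048310151348
tool delta to window mm [ -0.7 120.3  -0.7] 4.963944271545185
872 [249.2 177.7] [array([249.5, 177.5]), array([37., 23.]), np.float64(0.0)] [ 0.4794 -0.06    0.045 ]
```

View pics/w4.png

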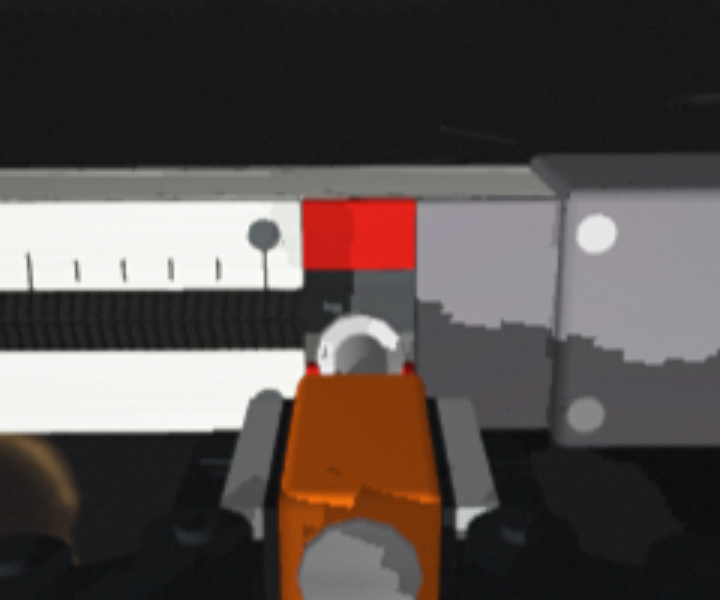

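The crop shows the pin centred along y over the window, with the flange at column 360 and the window spanning 302–416. I have viewed 6 pictures. Now I lower it.

step_arm(plan="0 10 -1 0 5; 0 20 -1 0 5; 0 26 -1 0 5; 0 29 -1 0 5; 0 31 -1 0 5; 0 33 -1 0 5; 0 33 -1 0 5")

```text
clock: 5.73
position: [0.499, -0.0586, 0.0876]
ee_rot: [0.707, -0.706, -0.031, 0.03]
contact_force: [-0.4, -0.5, -0.2]
finger_gap: 0.0193
```

step_arm(plan="0 2 0 0 5; 0 2 0 0 5; 0 2 0 0 5")

```text
clock: 5.98
position: [0.4992, -0.0586, 0.0859]
ee_rot: [0.707, -0.706, -0.031, 0.03]
contact_force: [-0.2, -0.3, 2.1]
finger_gap: 0.0193
```

step_arm(plan="0 2 0 0 5; 0 2 0 0 5; 0 2 0 0 5")

```text
clock: 6.23
position: [0.4993, -0.0586, 0.0839]
ee_rot: [0.707, -0.706, -0.031, 0.03]
contact_force: [-0.2, 0.1, 1.4]
finger_gap: 0.0193
```

step_arm(plan="0 0 -2 0 5; 0 0 -6 0 5; 0 0 -10 0 5; 0 0 -14 0 5; 0 0 -18 0 5; 0 0 -22 0 5; 0 0 -26 0 5; 0 0 -30 0 5; 0 0 -34 0 5; 0 0 -38 0 5; 0 0 -41 0 5; 0 0 -43 0 5")

```text
clock: 7.23
position: [0.503, -0.1019, 0.0839]
ee_rot: [0.707, -0.706, -0.031, 0.03]
contact_force: [-0.2, 1.7, 1.7]
finger_gap: 0.0193
```

step_arm(plan="0 0 -1.2 0 5; 0 0 -2.4 0 5; 0 0 -3.6 0 5; 0 0 -4.8 0 5; 0 0 -6 0 5; 0 0 -7 0 5")

```text
clock: 7.73
position: [0.5036, -0.109, 0.0839]
ee_rot: [0.707, -0.706, -0.031, 0.03]
contact_force: [0.6, 2.0, 1.7]
finger_gap: 0.0196
```

step_arm(plan="0 0 -1.2 0 5; 0 0 -2.4 0 5; 0 0 -3.6 0 5; 0 0 -4.8 0 5; 0 0 -6 0 5; 0 0 -7 0 5")

```text
clock: 8.23
position: [0.5042, -0.1161, 0.0839]
ee_rot: [0.707, -0.706, -0.031, 0.03]
contact_force: [0.1, 2.2, 0.7]
finger_gap: 0.0194
```

step_arm(plan="0 0 -1.2 0 5; 0 0 -2.4 0 5; 0 0 -3.6 0 5; 0 0 -4.8 0 5; 0 0 -6 0 5; 0 0 -7 0 5")

```text
clock: 8.73
position: [0.5048, -0.1232, 0.0839]
ee_rot: [0.706, -0.706, -0.031, 0.03]
contact_force: [0.4, 2.5, 1.5]
finger_gap: 0.0195
```

step_arm(plan="0 0 -1.2 0 5; 0 0 -2.4 0 5; 0 0 -3.6 0 5; 0 0 -4.8 0 5; 0 0 -6 0 5; 0 0 -7 0 5")

```text
clock: 9.23
position: [0.5054, -0.1303, 0.0839]
ee_rot: [0.706, -0.706, -0.031, 0.03]
contact_force: [0.2, 1.8, 2.0]
finger_gap: 0.0192
```

step_arm(plan="0 0 -1.2 0 5; 0 0 -2.4 0 5; 0 0 -3.6 0 5; 0 0 -4.8 0 5; 0 0 -6 0 5; 0 0 -7 0 5")

```text
clock: 9.73
position: [0.506, -0.1375, 0.0839]
ee_rot: [0.706, -0.706, -0.031, 0.03]
contact_force: [-0.4, 1.8, 2.2]
finger_gap: 0.0193
```

step_arm(plan="0 0 -1.2 0 5; 0 0 -2.4 0 5; 0 0 -3.6 0 5; 0 0 -4.8 0 5; 0 0 -6 0 5; 0 0 -7 0 5")

```text
clock: 10.23
position: [0.5066, -0.1446, 0.0839]
ee_rot: [0.706, -0.706, -0.031, 0.03]
contact_force: [0.1, 2.1, 2.3]
finger_gap: 0.0193
```

step_arm(plan="0 0 -1.2 0 5; 0 0 -2.4 0 5; 0 0 -3.6 0 5; 0 0 -4.8 0 5; 0 0 -6 0 5; 0 0 -7 0 5")

```text
clock: 10.73
position: [0.5072, -0.1517, 0.0839]
ee_rot: [0.706, -0.706, -0.031, 0.03]
contact_force: [-0.1, 1.5, 2.6]
finger_gap: 0.0191
```

step_arm(plan="0 0 -1.2 0 5; 0 0 -2.4 0 5; 0 0 -3.6 0 5; 0 0 -4.8 0 5; 0 0 -6 0 5; 0 0 -7 0 5")

```text
clock: 11.23
position: [0.5078, -0.1589, 0.0839]
ee_rot: [0.706, -0.706, -0.031, 0.03]
contact_force: [-0.7, 1.8, 1.8]
finger_gap: 0.0193
```

step_arm(plan="0 0 -1.2 0 5; 0 0 -2.4 0 5; 0 0 -3.6 0 5; 0 0 -4.8 0 5; 0 0 -6 0 5; 0 0 -7 0 5")

```text
clock: 11.73
position: [0.5085, -0.166, 0.0839]
ee_rot: [0.706, -0.706, -0.031, 0.03]
contact_force: [-0.8, 1.1, 2.0]
finger_gap: 0.0196
```

step_arm(plan="0 0 -1.2 0 5; 0 0 -2.4 0 5; 0 0 -3.6 0 5; 0 0 -4.8 0 5; 0 0 -6 0 5; 0 0 -7 0 5")

```text
clock: 12.23
position: [0.509, -0.1731, 0.0839]
ee_rot: [-0.706, 0.706, 0.031, -0.03]
contact_force: [-0.0, 0.8, 2.1]
finger_gap: 0.0193
```

step_arm(plan="0 0 -1.2 0 5; 0 0 -2.4 0 5; 0 0 -3.6 0 5; 0 0 -4.8 0 5; 0 0 -6 0 5; 0 0 -7 0 5")

```text
clock: 12.73
position: [0.5093, -0.1786, 0.0836]
ee_rot: [0.707, -0.706, -0.031, 0.03]
contact_force: [-1.2, 7.7, 0.6]
finger_gap: 0.0192
```

The wall force rose to 7.7 N and forward motion stopped, so the tip is in the notch. I'll back off the wall slightly, then lower.

step_arm(plan="0 0 1 0 5; 0 0 1 0 5; 0 1 1 0 5; 0 2 1 0 5; 0 3 1 0 5; 0 3 1 0 5")

```text
clock: 13.23
position: [0.5092, -0.1779, 0.0804]
ee_rot: [0.707, -0.706, -0.031, 0.03]
contact_force: [0.4, 1.1, -1.6]
finger_gap: 0.0195
```

step_arm(plan="0 1 0 0 5; 0 2 0 0 5; 0 3 0 0 5; 0 4 0 0 5; 0 4 0 0 5; 0 4 0 0 5")

```text
clock: 13.73
position: [0.509, -0.1779, 0.0763]
ee_rot: [0.707, -0.706, -0.031, 0.03]
contact_force: [-0.5, -0.2, -1.2]
finger_gap: 0.0198
```

step_arm(plan="0 0.5 0 0 5; 0 1 0 0 5; 0 1 0 0 5; 0 1 0 0 5")

```text
clock: 14.07
position: [0.5091, -0.1778, 0.0754]
ee_rot: [0.707, -0.706, -0.031, 0.03]
contact_force: [-0.0, 1.3, -0.0]
finger_gap: 0.0193
```

step_arm(plan="0 0 0 0 26; 0 0 0 0 30; 0 0 0 0 40; 0 0 0 0 50; 0 0 0 0 60; 0 0 0 0 60; 0 0 0 0 60; 0 0 0 0 60")

```text
clock: 14.73
position: [0.5091, -0.1779, 0.0754]
ee_rot: [0.707, -0.706, -0.031, 0.03]
contact_force: [-0.3, 0.2, 0.2]
finger_gap: 0.051
```

```bash
python3 - <<'E'
from h import *
s=bot.read_state(); print(s["clock"],s["position"],s["contact_force"],s["finger_gap"])
im=imaging.grab_frame("wrist"); c=cam("wrist",s)
b=blobs(im,"orange",100)[0]; print(b[1],b[2]); cv2.imwrite("pics/w5.png",im)
E
```

```text
14.7333 [ 0.50912005 -0.17787675  0.07538066] [-0.2588285   0.15281106  0.15632617] 0.05104571986614865
[250.56099844 261.98034321] ((251.0, 268.5), (87.0, 54.0), 90.0)
```

View pics/w5.png

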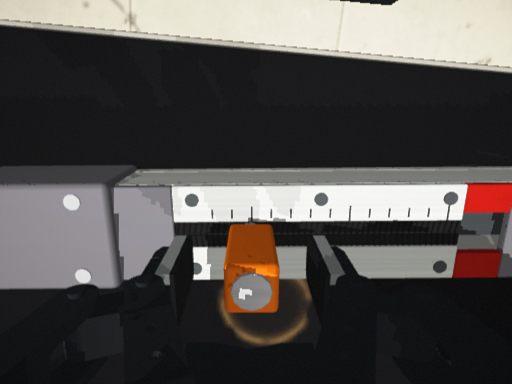

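The pin stands upright and free between the open fingers, with its top at (251,293). I have viewed 7 pictures. Now I retract and check the height.

step_arm(plan="0 -5 0 0 60; 0 -15 0 0 60; 0 -35 0 0 60; 0 -60 0 0 60; 0 -85 0 0 60; 0 -100 0 0 60; 0 -100 0 0 60; 0 -100 0 0 60")

```text
clock: 15.45
position: [0.5096, -0.1782, 0.1769]
ee_rot: [0.707, -0.706, -0.032, 0.029]
contact_force: [-0.4, 0.1, -0.3]
finger_gap: 0.0514
```

```bash
python3 - <<'E'
from h import *
s=bot.read_state(); print(s["clock"],s["position"],s["contact_force"])
im=imaging.grab_frame("wrist"); c=cam("wrist",s); sc=imaging.grab_frame("scene"); cs=cam("scene")
def disc(im,b):
    u0,v0,w,h=cv2.boundingRect(b[3].astype(np.uint8)); m=np.zeros(im.shape[:2],np.uint8)
    m[v0:v0+h,u0:u0+w]=cv2.inRange(cv2.cvtColor(im,cv2.COLOR_BGR2HSV),(0,0,90),(180,90,255))[v0:v0+h,u0:u0+w]
    n,l,st,ce=cv2.connectedComponentsWithStats(m); i=1+np.argmax(st[1:,4]); return ce[i],st[i]
b=blobs(im,"orange",100)[0]; d,st=disc(im,b); print("wrist disc",d,st,"if z=.1:",ray(c,*d,.100).round(4),"if z=.108",ray(c,*d,.108).round(4))
reds=blobs(im,"red",30)[:2]; print([ray(c,*r[1],.045).round(4) for r in reds])
print("scene orange:")
for b in blobs(sc,"orange",30): print(b[0],b[1].round(1),cv2.boundingRect(b[3].astype(np.uint8)))
for z in(.079,.091):
    print("pred centre u,v for grip z",z,np.round(proj(cs,[*ray(c,*d,z+.021)[:2],z]),1))
u,v,w,h=300,150,140,105
cv2.imwrite("pics/sc2.png",cv2.resize(np.hstack([sc[v:v+h,u:u+w]]),None,fx=5,fy=5,interpolation=cv2.INTER_CUBIC))
E
```

```text
15.45 [ 0.50955475 -0.1782023   0.17686412] [-0.36457862  0.08103646 -0.31363957]
wrist disc [250.82307692 203.26153846] [240 193  23  22 390] if z=.1: [ 0.5079 -0.1782  0.1   ] if z=.108 [ 0.5053 -0.1785  0.108 ]
[array([ 0.4791, -0.06  ,  0.045 ]), array([ 0.5156, -0.0565,  0.045 ])]
scene orange:
136 [345.3 180.5] (340, 172, 12, 17)
92 [210.7 260.4] (206, 253, 10, 14)
pred centre u,v for grip z 0.079 [346.2 180.2]
pred centre u,v for grip z 0.091 [348.  177.1]
```

View pics/sc2.png

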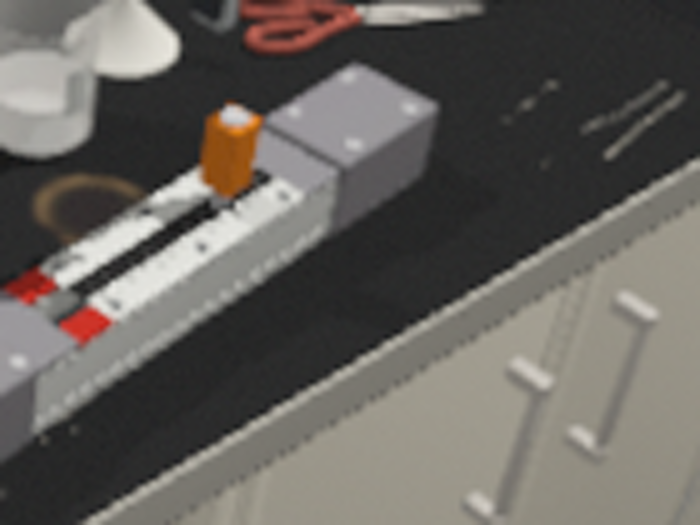

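The pin stands upright in the slot. Its grip centre is at row 180.5, against 180.2 predicted for seated and 177.1 for unseated. I have viewed 8 pictures.

```bash
python3 -c "
from plant import order; print(order.hand_in())"
```

```text
the job is handed in; nothing more can be done
None
```

I took the pin from the stand, entered it at the window, and slid it with about 2–3 N on the tip until it dropped into the notch. The notch is at about y = −36 mm of the rail. I backed off the notch wall, lowered the pin until the flange was about on the floor, let go and retracted straight up. The job was handed in at about 15.5 s on the robot's clock.

**Forces:** the highest wrist force I read was about 8 N, at the notch wall. I read it only at the end of each move.

**Last checks:**
- **Seating:** the grip centre was at row 180.5 in the scene view. Seated predicts 180.2 and tip on the floor 177.1. The arm also sank about 8 mm after the drop, as expected.
- **Position:** the pin's top was within about 1 mm of the slot line in the wrist view.
- **Upright and free:** the last pictures show the pin upright, and the gripper was about 100 mm above its release position.
- **Not measured:** I did not re-measure the beaker, funnel and vial, but the arm never went near them.

No check failed or disagreed.

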